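# Open the grinder for cleaning: find which way the burr carrier unscrews and hold it out

### The job

The black coffee grinder is due for cleaning and its hopper is already off. Nobody remembers whether the burr carrier in its top has a normal or a reverse thread, so take it by its black finger bar, try it both ways if need be to find which way it unscrews, turn it that way until it is free, then lift it straight up until its underside is well clear of the grinder's rim. Finish while holding it there, level and over the open chamber so that loose grounds fall back in, and disturb nothing else on the counter.

Things in the scene. Friction and masses are not known exactly. Their poses are not given: they have to be found in the camera images.
- burr_carrier: Loose burr carrier, 0.13 to 0.25 kg, in the black grinder's top: steel flange 84 mm across, 6 mm thick, with a black finger bar on it; below, a plug 52 mm across reaches 28 mm down into the chamber. Origin: on its axis at the flange's underside; z up, x along the bar; red dot on the flange towards -x. Screwed home at the start: axes parallel to the grinder's, flange about 1 mm above its rim.
- finger_bar (a point): Grip point at the middle of the carrier's black finger bar, 22 mm above the flange's underside. The bar is 58 mm long, 12 mm thick (grip across this) and rises from the flange's top to 32 mm above its underside (26 mm of free height).
- pins (a point): On the carrier's axis, 18.8 mm below the flange's underside: level of three pins in helical slots (a quick thread). One way round, unseen and different from start to start, it is blocked after about 3 degrees; the other way it turns easily, rising 3 mm as it goes, to a stop at about 68 degrees, and lifts straight out beyond 50 degrees, with 1 to 1.5 mm play around. No other way out.
- grinder: The black coffee grinder without hopper, heavy and fixed: 195 mm deep, 110 mm wide, 200 mm high. Origin: on the burr chamber's vertical axis at counter height; z up, x towards the grinder's back (motor column to 121 mm behind the axis, 176 mm high), front 70 mm before the axis. The head is a cylinder 100 mm across, its rim (top) 200 mm above the counter.
- white_grinder: A white grinder of the same make, with its smoky hopper on, standing on the left of the black one (about 205 mm axis to axis), heavy and fixed, 283 mm high. Origin and axes as on the black one. Not part of the job.
- hopper: The black grinder's hopper, a smoky clear funnel with a black lid, 99 mm across, 83 mm high, standing loose on the counter in front on the right. Origin: centre of its underside. Leave it alone.
- mug_1: White mug of coffee on a saucer, 63 mm across without its handle, 50 mm high, loose, right of the grinder. Origin: centre of its underside. Leave it alone.
- chamber (a point): Centre of the black grinder's burr chamber at the rim, 200 mm above the counter; the mouth takes the carrier's plug.
- plate_1: White saucer under the mug, 115 mm across, 16 mm high, loose. Origin: centre of its underside. Leave it alone.
Mind the look-alikes: they are no part of the job. Leave any purple or yellow look-alike of the burr_carrier alone.

How it is judged (in metres and radians):
On the way:
1. the carrier is unscrewed: held in the fingers and turned at least 43 degrees while still in the chamber (angle between the x axis of burr_carrier and the x axis of grinder, either way round above 0.75 rad and z of burr_carrier in the frame of grinder below 0.215 m and contact force between the fingers and burr_carrier above 0.5 N), for 0.1 s.
At the end, for the whole second after the job is handed in: The burr carrier is held still in the fingers, level within 15 degrees, its axis within 35 mm of the chamber's axis, its lowest face at least about 5 mm above the grinder's rim, touching nothing of the grinder (z of burr_carrier in the frame of grinder above 0.233 m and horizontal distance between burr_carrier and grinder below 0.035 m and angle between burr_carrier's own z axis and vertical below 0.26 rad and contact force between the fingers and burr_carrier above 0.5 N and contact force between burr_carrier and grinder below 0.1 N and linear speed of burr_carrier below 0.03 m/s); the arm keeps its last pose, push and grip.
It fails at once if the hopper, the mug or its saucer is pushed more than 30 mm (distance of any of hopper, mug_1, plate_1 from where it was at the start of the episode above 0.03 m).
It also fails if it takes over 48 s, if anything falls off the work surface, if the arm or the gripper's body presses on something with over 40 N, if the wrist force passes 120 N, or if a joint passes its speed limit or range.

### The arm

A 6-joint arm with a two-finger parallel gripper is mounted at the origin on a cart in front of the work surface, level with it; the furniture and walls round the work are solid. World frame = base frame: x ahead of the robot, y to its left, z up, the work surface at z = 0. Lengths are in mm, angles in rad, forces in N, time in s.
With the tool pointing down it reaches from about 275 to 750 mm from the base axis. Payload 10.2 kg.
Tool frame: the origin (TCP) lies at the very end of the fingers, on their centre line; the grasp point (between the pads) lies 19 mm behind it; z points along the fingers, y is the line along which they close (so a half turn about z gives the same grasp; the last joint's range is limited). The gripper opens to 85 mm and grips with 20 to 120 N. Pads are 22 mm wide; open, the fingers measure 114 mm over their backs; the gripper's body (76 mm by 85 mm) begins 54 mm behind the grasp point. The pads swing forward as they close: fully open they stand 13 mm farther back than shut.
Start: joints at [0.911, 0.313, 1.498, -0, 1.331, -0.223], TCP at [222.11, 475.708, 231.294] pointing down, gripper open.
Joint ranges: [-2.94, 2.94], [-0.97, 2.17], [0.19, 2.56], [-1.23, 4.37], [0.02, 3.11], [-2.88, 2.88]. Speed limits (rad/s): [2.39, 2.39, 3.01, 3.14, 3.14, 3.14].

### API

Orientations are given as a unit quaternion [w, x, y, z].
In Python, from rig import * gives the robot as it stands. The module is installed in compiled form; this text tells all that it offers.
- The arm moves only by the shell command python3 -m crank 'ROWS' [FORCE]. ROWS is JSON, a list that holds one entry, the list of rows, each a list of 7 numbers: the shift along the tool's x, y, z in units of 25 mm (1.0 is 25 mm), then the turn, a rotation vector about the tool's x, y, z in units of 8 degrees (1.0 is 8 degrees), then the finger opening in mm, from 0 to 85.4. A call has exactly 8 rows; each row shifts and turns the commanded pose from where the row before left it, along the tool's axes as they then stand; what a row does not reach is not made up. A row lasts 1/10 s, in which the tool goes at most 50 mm and 8.59 degrees, less where a joint would pass 70% of its speed; a pose out of reach is approached as far as the arm can. A call is refused whole if a number of a shift passes 1 or a number of a turn 1, either way. A call with a gripper value outside its range is refused whole. The fingers move at their own pace and stop on an object; FORCE is the grip in N (left out, the last holds). Time passes only in rows, so rows that do not move let the fingers close, or fill a call up. It gives the time, the measured TCP pose, the force, the opening and the grip force at its end, in the units of the state.
- sense(): the state, without advancing time (a new reading comes with each control period).
- capture(name): name is "scene" or "side" or "wrist"; returns the picture (400x640x3 uint8, blue, green, red); there is no depth.
- camera_model(name): a dict with "fx", "fy", "cx", "cy" (pixels), "world_from_camera" (4x4, takes a point from camera to world coordinates); the wrist camera has in their place "T_tool_cam" (4x4, takes a point from camera to tool coordinates, whose origin is the TCP and whose axes are the flange's). Camera axes: x right, y up, looking along -z (the intrinsics and any distortion apply to the point x, -y, -z); pixel columns grow to the right and rows downward; lengths in mm; the calibration is good to about 2 mm. A picture is of the moment at which its call begins: read the wrist's pose just before it. camera_model takes no time and is no camera call.
- finish_job(): hands the job in; it is judged then, once.
The state is a dict: "time_s": time; "joints": joint angles; "dq": joint speeds; "tau": joint torques, N m; "eef_pos": TCP position; "ee_rot": TCP orientation; "force": force on the tool from outside, world axes, zero at the start; "wrist_torque": the same for the moment, N m; "grip_width": opening from 0.0 (shut) to 1.0 (fully open); "grip_force": force on a finger pad.
Only numpy, scipy, OpenCV 4.12 (cv2) and the standard library are available. Lean on these libraries where they do the work, as an engineer would, in place of code of your own. Each camera call takes 0.05 s, during which the arm holds its last target. There are 200 camera calls.

## Working session

There is one attempt and no reset: what is moved stays moved. The work goes in short steps, Python scripts to look and compute and a shell command to move; the robot and the scene stay as the last step left them, time stands still between calls to the robot, and variables do not carry over. Pictures are saved under pics/ and viewed, at most 10 in all, crops included, and the job is handed in when it is done.

```bash
mkdir -p pics
python3 - <<'E'
from rig import *
import cv2,numpy as np
s=sense();print({k:np.round(v,3).tolist() for k,v in s.items()})
for n in("scene","side","wrist"):
    cv2.imwrite(f"pics/{n}0.png",capture(n));m=camera_model(n);print(n,{k:np.round(v,4).tolist() if not isinstance(v,str) else v for k,v in m.items()})
E
```

```text
{'time_s': 0.0, 'joints': [0.911, 0.313, 1.498, -0.0, 1.331, -0.223], 'dq': [-0.0, -0.001, -0.002, -0.001, -0.0, 0.001], 'tau': [0.0, -41.228, -25.974, -0.0, 0.004, -0.0], 'eef_pos': [221.953, 475.493, 230.738], 'ee_rot': [-0.0, 0.217, 0.976, -0.001], 'force': [-0.243, 0.793, 0.605], 'wrist_torque': [-0.074, -0.007, -0.045], 'grip_force': 0.0, 'grip_width': 1.0}
scene {'fx': 463.3952, 'fy': 463.3952, 'cx': 327.4736, 'cy': 201.284, 'world_from_camera': [[-0.9622, 0.2198, -0.1611, 259.6823], [-0.2725, -0.7829, 0.5593, 771.2679], [-0.0032, 0.582, 0.8132, 1320.215], [0.0, 0.0, 0.0, 1.0]]}
side {'fx': 417.1359, 'fy': 417.1359, 'cx': 326.5184, 'cy': 195.4297, 'world_from_camera': [[0.965, 0.1494, -0.2154, 268.6259], [-0.2615, 0.4938, -0.8293, -984.1509], [-0.0175, 0.8567, 0.5156, 751.6873], [0.0, 0.0, 0.0, 1.0]]}
wrist {'fx': 336.7335, 'fy': 336.7335, 'cx': 324.0344, 'cy': 202.7112, 'T_tool_cam': [[-0.0003, 0.9585, 0.2852, 72.3519], [1.0, 0.0004, -0.0001, 1.2869], [-0.0002, 0.2852, -0.9585, -142.634], [0.0, 0.0, 0.0, 1.0]]}
```

View pics/scene0.png

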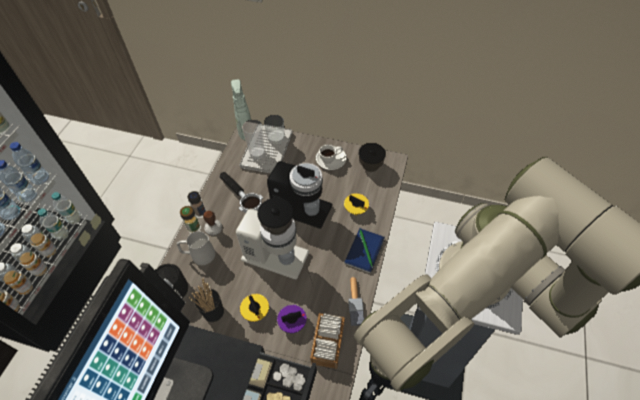

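View pics/side0.png

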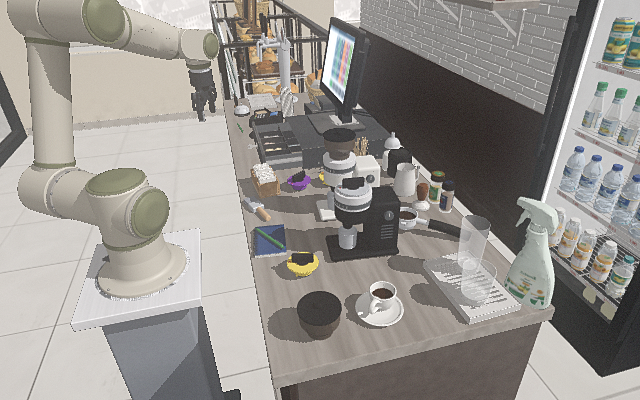

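View pics/wrist0.png

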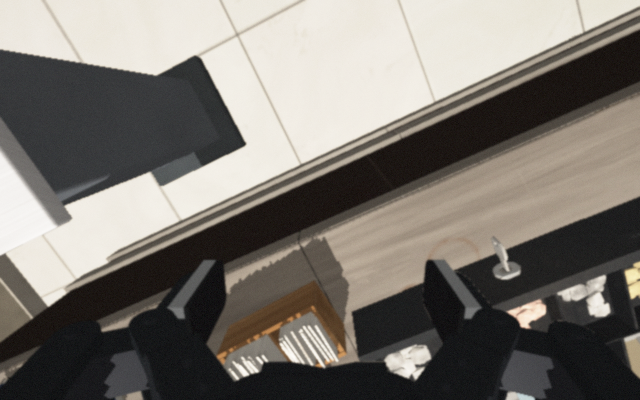

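Scene view: the black grinder's steel flange with black bar is at about (306,178). White grinder with hopper is at (275,220). Side view: the flange with bar is at about (352,190), the hopper at (320,313) and the mug at (381,296). The wrist does not yet see the job. I'll enlarge the two carrier regions.

```bash
cat > h.py <<'E'
import cv2,numpy as np
from rig import *
from scipy.spatial.transform import Rotation as R
def T_tool(s):
    q=np.array(s["ee_rot"]);T=np.eye(4);T[:3,:3]=R.from_quat(q[[1,2,3,0]]).as_matrix();T[:3,3]=s["eef_pos"];return T
def ray(m,T,uv):
    d=T[:3,:3]@np.array([(uv[0]-m["cx"])/m["fx"],-(uv[1]-m["cy"])/m["fy"],-1]);return T[:3,3],d/np.linalg.norm(d)
def onz(r,z): o,d=r;return o+d*(z-o[2])/d[2]
def cross(rs):
    A=sum(np.eye(3)-np.outer(d,d) for o,d in rs);b=sum((np.eye(3)-np.outer(d,d))@o for o,d in rs)
    p=np.linalg.solve(A,b);return p,[np.linalg.norm((np.eye(3)-np.outer(d,d))@(p-o)) for o,d in rs]
def fixed(n,uv): m=camera_model(n);return ray(m,np.array(m["world_from_camera"]),uv)
E
python3 - <<'E'
from h import *
a=cv2.imread("pics/scene0.png")[155:230,265:345];b=cv2.imread("pics/side0.png")[160:260,312:412]
o=np.hstack([cv2.resize(a,(400,375),interpolation=cv2.INTER_CUBIC),cv2.resize(b[:94],(400,375),interpolation=cv2.INTER_CUBIC)])
cv2.imwrite("pics/crop.png",o)
p,e=cross([fixed("scene",(306,178)),fixed("side",(352,190))]);print(p,e)
for uv in [(281,220)]:print(onz(fixed("scene",uv),283))
for n,uv in [("side",(320,330)),("side",(381,305))]:print(onz(fixed(n,uv),0))
E
```

```text
[573.79066603 -74.18832651 190.13538086] [np.float64(1.5437725145060577), np.float64(1.543772514506116)]
[568.16240278 150.77840507 283.        ]
[ 413.04826041 -344.10062432    0.        ]
[ 574.38021183 -310.82529313    0.        ]
```

View pics/crop.png

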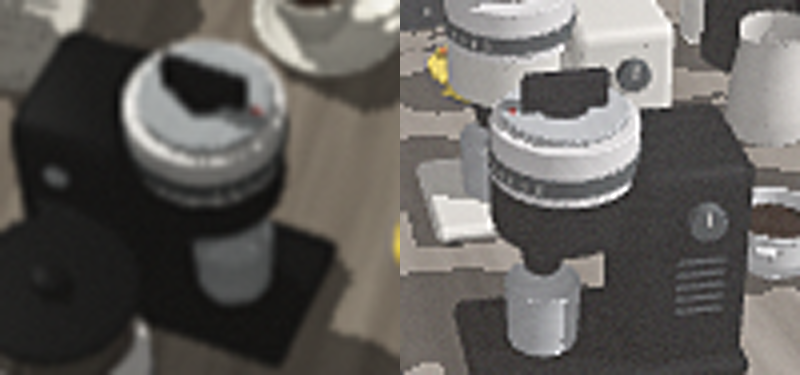

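Run:
```python
from h import *
S=lambda x,y:fixed("scene",(265+x/5,155+y/5)); D=lambda x,y:fixed("side",(312+(x-400)/4,160+y/3.99))
dot,e=cross([S(257,111),D(512,111)]);print("dot",dot,e)
l,e=cross([S(245,80),D(522,73)]);print("front end bar top",l,e)
r,e=cross([S(163,58),D(605,67)]);print("back end bar top",r,e)
v=r-l;print(np.linalg.norm(v),np.degrees(np.arctan2(v[1],v[0])),(l+r)/2)
s=sense();T=T_tool(s);print(np.round(T,3))
m=(l+r)/2;print("delta in tool",T[:3,:3].T@(np.array([m[0],m[1],330])-T[:3,3])/25)
```

```text
dot [540.09027447 -75.79414098 203.4591182 ] [np.float64(1.4341076531273924), np.float64(1.434107653127246)]
front end bar top [546.96065298 -75.98402168 230.96180178] [np.float64(1.2991741058054769), np.float64(1.2991741058054649)]
back end bar top [601.5182294  -80.96858252 228.96551154] [np.float64(1.9411527128305228), np.float64(1.9411527128306147)]
54.82116531259268 -5.220239448400755 [574.23944119 -78.4763021  229.96365666]
[[-9.06000e-01  4.23000e-01 -1.00000e-03  2.22000e+02]
 [ 4.23000e-01  9.06000e-01 -1.00000e-03  4.75557e+02]
 [ 0.00000e+00 -1.00000e-03 -1.00000e+00  2.30880e+02]
 [ 0.00000e+00  0.00000e+00  0.00000e+00  1.00000e+00]]
delta in tool [-22.14103796 -14.12398978  -3.95563012]
```

```bash
for i in 1; do python3 -m crank '[[[-0.5,-0.3,-0.6,0,0,0,85],[-0.9,-0.6,-0.6,0,0,0,85],[-0.9,-0.6,-0.6,0,0,0,85],[-0.9,-0.6,-0.6,0,0,0,85],[-0.9,-0.6,-0.6,0,0,0,85],[-0.9,-0.6,-0.6,0,0,0,85],[-0.9,-0.6,-0.4,0,0,0,85],[-0.9,-0.6,0,0,0,0,85]]]'
python3 -m crank '[[[-0.95,-0.6,0,0,0,0,85],[-0.95,-0.6,0,0,0,0,85],[-0.95,-0.6,0,0,0,0,85],[-0.95,-0.6,0,0,0,0,85],[-0.95,-0.6,0,0,0,0,85],[-0.95,-0.6,0,0,0,0,85],[-0.95,-0.6,0,0,0,0,85],[-0.95,-0.6,0,0,0,0,85]]]'
python3 -m crank '[[[-0.95,-0.6,0,0,0,0,85],[-0.95,-0.6,0,0,0,0,85],[-0.95,-0.6,0,0,0,0,85],[-0.95,-0.6,0,0,0,0,85],[-0.95,-0.6,0,0,0,0,85],[-0.95,-0.6,0,0,0,0,85],[-0.9,-0.6,0,0,0,0,85],[-0.9,-0.6,0,0,0,0,85]]]'; done
python3 -m crank '[[[0,0,0,0,0,-1,85],[0,0,0,0,0,-1,85],[0,0,0,0,0,-0.5,85],[0,0,0,0,0,0,85],[0,0,0,0,0,0,85],[0,0,0,0,0,0,85],[0,0,0,0,0,0,85],[0,0,0,0,0,0,85]]]'
python3 - <<'E'
from h import *
s=sense();print(np.round(T_tool(s),3),np.round(s["joints"],3),s["time_s"])
cv2.imwrite("pics/wrist1.png",capture("wrist"))
E
```

```text
time_s: 0.95
eef_pos: [329.2, 301.0, 332.5]
ee_rot: [0.001, 0.217, 0.976, 0.001]
force: [0.6, 0.5, 0.1]
grip_width: 0.996
grip_force: 0.0
time_s: 1.75
eef_pos: [450.4, 111.7, 331.1]
ee_rot: [-0.0, 0.217, 0.976, -0.0]
force: [0.4, -0.0, 1.1]
grip_width: 0.999
grip_force: 0.0
time_s: 2.55
eef_pos: [569.5, -76.3, 330.9]
ee_rot: [-0.0, 0.217, 0.976, 0.0]
force: [0.5, -0.3, -0.2]
grip_width: 0.994
grip_force: 0.0
time_s: 3.35
eef_pos: [569.1, -75.3, 331.3]
ee_rot: [0.0, 0.044, 0.999, -0.0]
force: [0.4, 0.3, 0.2]
grip_width: 0.995
grip_force: 0.0
[[-9.96000e-01  8.80000e-02  0.00000e+00  5.69081e+02]
 [ 8.80000e-02  9.96000e-01 -0.00000e+00 -7.52840e+01]
 [-0.00000e+00 -0.00000e+00 -1.00000e+00  3.31308e+02]
 [ 0.00000e+00  0.00000e+00  0.00000e+00  1.00000e+00]] [-0.336  0.381  1.147 -0.     1.613 -1.818] 3.35
```

View pics/wrist1.png

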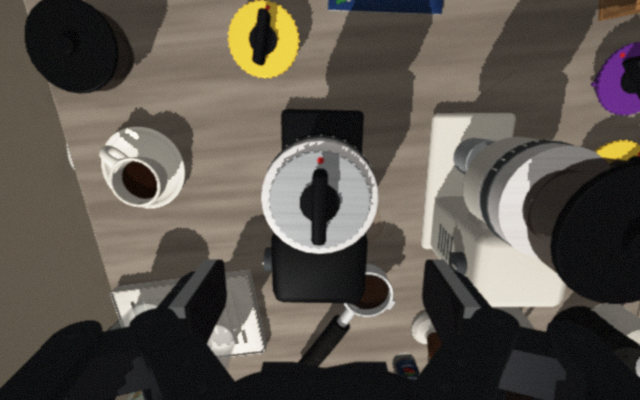

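Wrist view: the carrier is at about (320,195) with the bar along the image columns from (320,168) to (320,243) and the red dot at (320,160). There's also a dark round boss at (320,203). j6 is -104°, which leaves only about 61° one way, so I'll turn the tool half a turn (same grasp) for range on both sides.

```bash
python3 -m crank '[[[0,0,0,0,0,0.5,85],[0,0,0,0,0,1,85],[0,0,0,0,0,1,85],[0,0,0,0,0,1,85],[0,0,0,0,0,1,85],[0,0,0,0,0,1,85],[0,0,0,0,0,1,85],[0,0,0,0,0,1,85]]]' >/dev/null
python3 -m crank '[[[0,0,0,0,0,1,85],[0,0,0,0,0,1,85],[0,0,0,0,0,1,85],[0,0,0,0,0,1,85],[0,0,0,0,0,1,85],[0,0,0,0,0,1,85],[0,0,0,0,0,1,85],[0,0,0,0,0,1,85]]]' >/dev/null
python3 -m crank '[[[0,0,0,0,0,1,85],[0,0,0,0,0,1,85],[0,0,0,0,0,1,85],[0,0,0,0,0,1,85],[0,0,0,0,0,1,85],[0,0,0,0,0,1,85],[0,0,0,0,0,0.75,85],[0,0,0,0,0,0,85]]]'
python3 - <<'E'
from h import *
s=sense();print(np.round(T_tool(s),3),np.round(s["joints"],3),s["time_s"])
cv2.imwrite("pics/wrist2.png",capture("wrist"))
np.save("T1.npy",[[-.9961,.088,0,569.08],[.088,.9961,0,-75.28],[0,0,-1,331.3],[0,0,0,1]]);np.save("T2.npy",T_tool(s))
o=[]
for k in (1,2):
    a=cv2.imread(f"pics/wrist{k}.png");o.append(cv2.resize(a[130:270,250:390],(390,390),interpolation=cv2.INTER_CUBIC))
cv2.imwrite("pics/wcrop.png",np.hstack(o))
E
```

```text
time_s: 5.8
eef_pos: [569.1, -75.3, 331.3]
ee_rot: [-0.0, 1.0, -0.027, -0.0]
force: [-0.7, -0.1, 0.1]
grip_width: 0.995
grip_force: 0.0
[[ 9.99000e-01 -5.40000e-02 -0.00000e+00  5.69077e+02]
 [-5.40000e-02 -9.99000e-01  0.00000e+00 -7.53020e+01]
 [-0.00000e+00 -0.00000e+00 -1.00000e+00  3.31308e+02]
 [ 0.00000e+00  0.00000e+00  0.00000e+00  1.00000e+00]] [-0.336  0.381  1.147  0.     1.613  1.289] 5.8
```

View pics/wcrop.png

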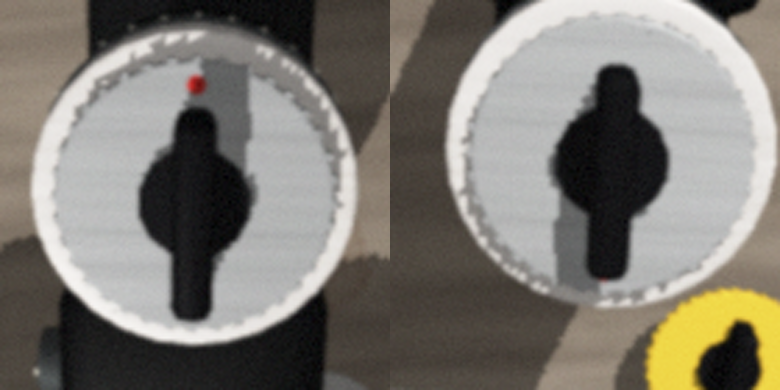

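The crops show the bar as a straight rod, centre (195,213) in the left crop and (614,172) in the right. A low round boss about 31 mm across lies under it, centred about (195,200) and (612,162). I'll triangulate the boss, flange edge and bar line.

Run:
```python
from h import *
m=camera_model("wrist");C=np.array(m["T_tool_cam"]);T=[np.load("T1.npy")@C,np.load("T2.npy")@C]
f=lambda k,x,y:ray(m,T[k],(250+(x-390*k)/2.786,130+y/2.786))
# boss left/right extremes: view1 left = world other side of view2 left
for n,a,b in [("bossA",(139,200),(668,162)),("bossB",(251,200),(556,162)),("flangeA",(52,187),(755,144)),("flangeB",(336,187),(468,150))]:
    print(n,*cross([f(0,*a),f(1,*b)]))
# flange outline: grey ellipse fits
for k in(0,1):
    a=cv2.imread(f"pics/wrist{k+1}.png");h=cv2.cvtColor(a,cv2.COLOR_BGR2HSV)
    mk=((h[...,2]<60)).astype(np.uint8)*255
    # dark component at bar
    reg=np.zeros_like(mk);cx,cy=((320,200),(329,188))[k];cv2.circle(reg,(cx,cy),46,255,-1)
    d=cv2.bitwise_and(mk,reg);n,l,st,ce=cv2.connectedComponentsWithStats(d);i=1+np.argmax(st[1:,4]);bar=l==i
    ys=np.where(bar.any(1))[0];w=[(y,np.where(bar[y])[0].min(),np.where(bar[y])[0].max()) for y in ys]
    n_=[(y,(u+v)/2) for y,u,v in w if 8<v-u<18]
    y0,y1=ys[0],ys[-1];p=np.polyfit(*np.array(n_).T,1)
    print(k,y0,y1,p,[v-u for _,u,v in w])
    q=[onz(ray(m,T[k],(np.polyval(p,y),y)),z) for y,z in((y0-.5,207),(y1+.5,233))]
    c=[onz(ray(m,T[k],(np.polyval(p,y),y)),233) for y in(y0+5,y1)];v=c[0]-c[1]
    print("ends",q,"yaw",np.degrees(np.arctan2(v[1],v[0])),"line y at x=572:",c[0][1]+(572-c[0][0])*v[1]/v[0])
```

```text
bossA [573.426564   -96.3750668  203.95045322] [np.float64(0.7336079114191313), np.float64(0.733607911419122)]
bossB [575.77936773 -63.15804599 206.04790163] [np.float64(0.5419075663583485), np.float64(0.5419075663583149)]
flangeA [ 572.52282755 -125.65778513  183.28033107] [np.float64(0.908782668765733), np.float64(0.9087826687656466)]
flangeB [577.81677737 -35.94692619 193.04919773] [np.float64(0.8164049722216241), np.float64(0.8164049722216407)]
0 168 244 [-2.52786518e-02  3.24475975e+02] [np.int64(1), np.int64(7), np.int64(9), np.int64(11), np.int64(12), np.int64(12), np.int64(13), np.int64(14), np.int64(14), np.int64(14), np.int64(14), np.int64(14), np.int64(14), np.int64(15), np.int64(15), np.int64(15), np.int64(17), np.int64(19), np.int64(22), np.int64(24), np.int64(27), np.int64(29), np.int64(31), np.int64(32), np.int64(33), np.int64(33), np.int64(35), np.int64(35), np.int64(36), np.int64(37), np.int64(38), np.int64(38), np.int64(38), np.int64(38), np.int64(38), np.int64(38), np.int64(37), np.int64(37), np.int64(37), np.int64(37), np.int64(37), np.int64(35), np.int64(35), np.
[... 1211 characters left out ...]
), np.int64(39), np.int64(38), np.int64(38), np.int64(36), np.int64(35), np.int64(34), np.int64(33), np.int64(33), np.int64(31), np.int64(29), np.int64(27), np.int64(25), np.int64(22), np.int64(20), np.int64(17), np.int64(15), np.int64(14), np.int64(14), np.int64(14), np.int64(14), np.int64(14), np.int64(14), np.int64(14), np.int64(13), np.int64(13), np.int64(13), np.int64(13), np.int64(13), np.int64(13), np.int64(13), np.int64(13), np.int64(14), np.int64(13), np.int64(14), np.int64(13), np.int64(12), np.int64(11), np.int64(8)]
ends [array([603.3258714 , -81.79751857, 207.        ]), array([549.27337282, -75.27192701, 233.        ])] yaw -6.085242361786986 line y at x=572: -77.69478243347992
```

Boss top comes out flush with the flange (~206 mm). Axis is about (574.5,-79.3), bar yaw -6.2° and bar top ~230–233, all matching the text. Descending to TCP z ≈ 211.

```bash
python3 -m crank '[[[0.22,0.15,0.4,0,0,0.4,50],[0,0,0.8,0,0,0,50],[0,0,0.8,0,0,0,50],[0,0,0.8,0,0,0,50],[0,0,0.7,0,0,0,50],[0,0,0.6,0,0,0,50],[0,0,0.4,0,0,0,50],[0,0,0.25,0,0,0,50]]]'
python3 -m crank '[[[0,0,0.05,0,0,0,50],[0,0,0,0,0,0,50],[0,0,0,0,0,0,30],[0,0,0,0,0,0,20],[0,0,0,0,0,0,5],[0,0,0,0,0,0,5],[0,0,0,0,0,0,5],[0,0,0,0,0,0,5]]]' 40
python3 - <<'E'
from h import *
s=sense();print({k:np.round(v,3).tolist() for k,v in s.items()})
a=capture("wrist");cv2.imwrite("pics/wrist3.png",a)
E
```

```text
time_s: 6.65
eef_pos: [574.3, -79.3, 211.9]
ee_rot: [-0.0, 0.999, -0.054, -0.0]
force: [-0.6, -0.2, 0.4]
grip_width: 0.587
grip_force: 0.0
time_s: 7.45
eef_pos: [574.6, -79.4, 211.7]
ee_rot: [0.0, 0.999, -0.054, 0.0]
force: [0.1, 0.9, 3.4]
grip_width: 0.131
grip_force: 42.9
{'time_s': 7.45, 'joints': [-0.339, 0.448, 1.356, 0.0, 1.337, 1.34], 'dq': [-0.001, 0.001, -0.0, 0.0, -0.001, -0.001], 'tau': [-0.206, -45.205, -24.603, -0.116, -0.054, -0.005], 'eef_pos': [574.558, -79.373, 211.719], 'ee_rot': [0.0, 0.999, -0.054, 0.0], 'force': [0.104, 0.873, 3.373], 'wrist_torque': [0.108, -0.031, 0.004], 'grip_force': 42.873, 'grip_width': 0.131}
```

View pics/wrist3.png

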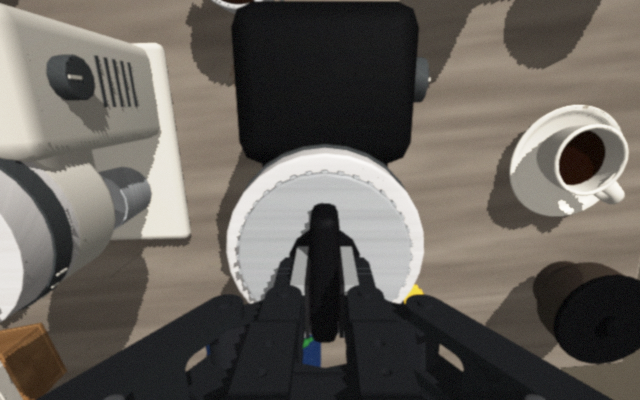

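The fingers hold the bar (opening ≈11.2 mm, 43 N) and it is centred. Now a small trial turn, about +7° around tool z.

```bash
python3 -m crank '[[[0,0,0,0,0,0.2,5],[0,0,0,0,0,0.2,5],[0,0,0,0,0,0.2,5],[0,0,0,0,0,0.2,5],[0,0,0,0,0,0.1,5],[0,0,0,0,0,0,5],[0,0,0,0,0,0,5],[0,0,0,0,0,0,5]]]' 50
python3 - <<'E'
from h import *
s=sense();print({k:np.round(v,3).tolist() for k,v in s.items() if k in("force","wrist_torque","joints","grip_width")},np.degrees(np.arctan2(T_tool(s)[1,0],T_tool(s)[0,0])))
a=capture("wrist");cv2.imwrite("pics/wrist4.png",a)
E
```

```text
time_s: 8.3
eef_pos: [574.5, -79.4, 211.8]
ee_rot: [0.0, 0.993, -0.117, 0.0]
force: [-1.0, -0.1, 6.0]
grip_width: 0.133
grip_force: 50.6
{'joints': [-0.339, 0.448, 1.355, -0.0, 1.337, 1.467], 'force': [-0.989, -0.112, 5.979], 'wrist_torque': [0.084, 0.092, 0.031], 'grip_width': 0.133} -13.491525031877467
```

Torque stays at 0.03 N·m after 7° and the upward force grows slightly (thread rising), so this is the free way. Continuing with a matching small rise.

```bash
python3 -m crank '[[[0,0,-0.03,0,0,0.3,5],[0,0,-0.01,0,0,0.5,5],[0,0,-0.01,0,0,0.5,5],[0,0,-0.01,0,0,0.5,5],[0,0,-0.01,0,0,0.5,5],[0,0,-0.01,0,0,0.2,5],[0,0,0,0,0,0,5],[0,0,0,0,0,0,5]]]' 50
python3 - <<'E'
from h import *
s=sense();print({k:np.round(v,3).tolist() for k,v in s.items() if k in("force","wrist_torque","joints","grip_width")},np.degrees(np.arctan2(T_tool(s)[1,0],T_tool(s)[0,0])))
a=capture("wrist");cv2.imwrite("pics/wrist5.png",a)
E
```

```text
time_s: 9.15
eef_pos: [574.5, -79.4, 213.6]
ee_rot: [-0.0, 0.958, -0.288, 0.0]
force: [-0.5, 0.7, 5.9]
grip_width: 0.129
grip_force: 50.5
{'joints': [-0.339, 0.447, 1.353, 0.0, 1.341, 1.815], 'force': [-0.539, 0.74, 5.938], 'wrist_torque': [0.112, 0.05, 0.009], 'grip_width': 0.129} -33.434803787345786
```

View pics/wrist5.png

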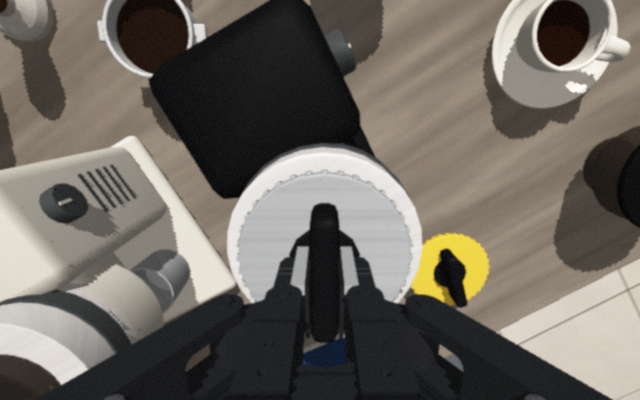

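The bar stays aligned with the fingers while the grinder body is seen rotated by 27°, so the carrier really turns. On to about 62°.

```bash
python3 -m crank '[[[0,0,-0.01,0,0,0.5,5],[0,0,-0.01,0,0,0.8,5],[0,0,-0.01,0,0,0.8,5],[0,0,-0.01,0,0,0.8,5],[0,0,-0.01,0,0,0.8,5],[0,0,-0.01,0,0,0.5,5],[0,0,0,0,0,0.2,5],[0,0,0,0,0,0,5]]]' 50
python3 -m crank '[[[0,0,0,0,0,0,5],[0,0,0,0,0,0,5],[0,0,0,0,0,0,5],[0,0,-0.05,0,0,0,5],[0,0,-0.05,0,0,0,5],[0,0,-0.05,0,0,0,5],[0,0,-0.05,0,0,0,5],[0,0,0,0,0,0,5]]]' 50
python3 - <<'E'
from h import *
s=sense();print({k:np.round(v,3).tolist() for k,v in s.items() if k in("force","wrist_torque","joints","grip_width")},np.degrees(np.arctan2(T_tool(s)[1,0],T_tool(s)[0,0])))
E
```

```text
time_s: 10.0
eef_pos: [574.4, -79.4, 214.8]
ee_rot: [-0.0, 0.826, -0.564, -0.0]
force: [0.6, 0.1, 3.4]
grip_width: 0.125
grip_force: 50.2
time_s: 10.8
eef_pos: [574.4, -79.4, 219.8]
ee_rot: [0.0, 0.826, -0.564, -0.0]
force: [0.2, 0.2, -2.0]
grip_width: 0.129
grip_force: 49.5
{'joints': [-0.339, 0.443, 1.343, -0.0, 1.356, 2.429], 'force': [0.22, 0.189, -2.012], 'wrist_torque': [-0.006, -0.01, -0.064], 'grip_width': 0.129} -68.6254775548848
```

The force now reads only the carrier's weight (−2 N), so it is free. Lifting 45 mm more.

```bash
python3 -m crank '[[[0,0,-0.15,0,0,0,5],[0,0,-0.3,0,0,0,5],[0,0,-0.4,0,0,0,5],[0,0,-0.4,0,0,0,5],[0,0,-0.35,0,0,0,5],[0,0,-0.2,0,0,0,5],[0,0,0,0,0,0,5],[0,0,0,0,0,0,5]]]' 50
python3 - <<'E'
from h import *
s=sense();print({k:np.round(v,3).tolist() for k,v in s.items() if k in("force","wrist_torque","dq")})
a=capture("side")[130:270,270:430];cv2.imwrite("pics/side6.png",cv2.resize(a,(640,560),interpolation=cv2.INTER_CUBIC))
E
```

```text
time_s: 11.6
eef_pos: [574.3, -79.3, 264.5]
ee_rot: [0.0, 0.826, -0.564, -0.0]
force: [-1.0, -0.1, -2.2]
grip_width: 0.131
grip_force: 49.5
{'dq': [-0.001, 0.005, 0.007, 0.001, -0.002, 0.0], 'force': [-0.958, -0.056, -2.237], 'wrist_torque': [0.03, 0.029, -0.063]}
```

View pics/side6.png

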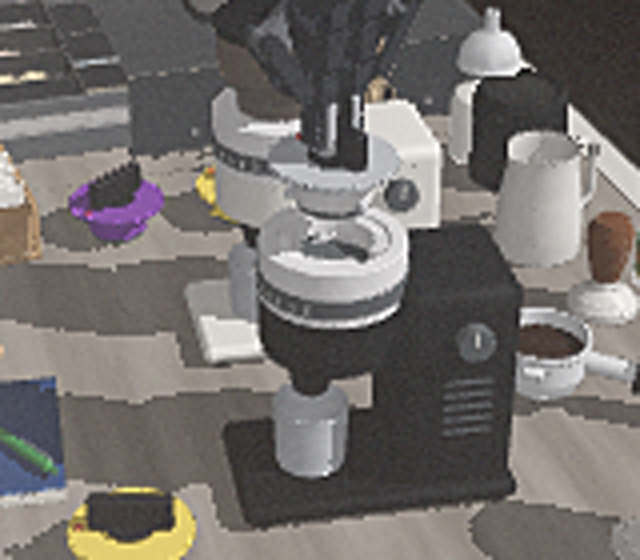

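The carrier hangs level in the fingers at about (333,165) in the crop, its plug visible and clear above the open chamber at (333,245). Nothing else has been disturbed.

```bash
python3 -c "
from rig import *
print(finish_job())"
```

```text
the job is handed in; nothing more can be done
None
```

The burr carrier unscrewed clockwise seen from above (a reverse thread); I turned it about 62°, lifted it free and handed the job in holding it level over the open chamber, its underside about 53 mm above the rim, with no sign of anything else moved.

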